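# Make up two water-test kits

### The arm

A 6-joint arm with a two-finger parallel gripper is mounted at the origin on a cart in front of the work surface, level with it; the furniture and walls round the work are solid. World frame = base frame: x ahead of the robot, y to its left, z up, the work surface at z = 0. Lengths are in m, angles in rad, forces in N, time in s.
With the tool pointing down it reaches from about 0.3 to 1 m from the base axis. Payload 5.1 kg.
Tool frame: the origin (TCP) lies between the finger pads; the fingertips stand 22 mm ahead of it and the grasp point (between the pads) lies 3 mm ahead of it; x points along the fingers, y is the direction in which the jaws open and shut, and the axes are right-handed (so a half turn about x gives the same grasp; the last joint's range is limited). The gripper opens to 95 mm and grips with 3 to 60 N. Pads are 20 mm wide; open, the fingers measure 119 mm over their backs; the gripper's body (75 mm by 180 mm) begins 59 mm behind the grasp point.
Start: joints at [1.104, 0.124, 1.65, -0, 1.367, -0.083], TCP at [0.243, 0.603, 0.237] pointing down, gripper open.
Joint ranges: [-2.61, 2.61], [-1.02, 2.33], [0.03, 2.71], [-1.35, 4.49], [0.32, 2.68], [-2.91, 2.91]. Speed limits (rad/s): [2.57, 2.57, 3.14, 3.14, 3.14, 3.14].

### API

Orientations are given as a 3x3 rotation matrix whose columns are the frame's x, y, z axes.
In Python, from bench import r, read_camera, camera_model, sign_off, look_for, masks_of, tip_of gives the robot as it stands.
- The arm moves only by the tool play_rows, never from a script. Its argument "deltas" is one flat list of numbers, 4 for each row, row after row: the shift along the world's x, y, z in cm, then the turn about the world's z in degrees. In form: [x, y, z, turn, x, y, z, turn, ...]. A call has 1 to 12 rows; each row shifts and turns the commanded pose from where the row before left it; what a row does not reach is not made up. A row lasts 1/8 s, in which the tool goes at most 62.5 mm and 10.7 degrees, less where a joint would pass 70% of its speed; a pose out of reach is approached as far as the arm can. A call is refused whole if a number of a shift passes 6.25 or a number of a turn 10.7, either way. A call with a gripper value outside its range is refused whole. "hand" is the opening, from -1 (shut) to 1 (fully open), set as the call begins (left out, the last holds). The fingers move at their own pace and stop on an object; "newtons" is the grip in N (left out, the last holds). Time passes only in rows, so rows that do not move let the fingers close. It gives the time, the measured TCP pose, the force and the opening at its end, in the units of the state.
- r.get_state(): the state, without advancing time (a new reading comes with each control period).
- read_camera(name): name is "scene" or "top" or "wrist"; returns the picture (480x640x3 uint8, red, green, blue); there is no depth.
- camera_model(name): a dict with "K" (3x3 intrinsics, pixels), "camera_from_world" (4x4, takes a point from world to camera coordinates). Camera axes: x right, y up, looking along -z (the intrinsics and any distortion apply to the point x, -y, -z); pixel columns grow to the right and rows downward; lengths in m; the calibration is good to about 2 mm. The wrist camera is an equidistant fisheye: a pixel r from the principal point sees the ray r / f radians off the axis. A picture is of the moment at which its call begins: read the wrist's pose just before it. camera_model takes no time and is no camera call; for the wrist camera it gives the pose at the moment of the call.
- sign_off(): hands the job in, once; it reports no verdict.
Trained networks look in the newest picture that a camera, given by its name, has taken for a name from the list of things; names that differ only in an ending like _2 or _b are one class to them, and where a whole thing is asked for, a point or a joint stands for the part that bears it (a point fixed in the world has none). Each returns a list of dicts, best first, with "score" (0 to 1); they miss things now and then, are a little off and sometimes report something else, mostly with a low value. They report only what shows in the picture. A call takes as long as a camera call.
- look_for(label, camera): "centre" ([x, y, z] in m, in world coordinates, good to about 4 mm: the middle of the surface that is visible of it).
- masks_of(label, camera): "mask" (480x640 bool, what is visible of it).
- tip_of(label, camera): "centre" ([x, y, z] in m, in world coordinates, good to about 4 mm: a listed point, or the origin of a listed thing).
The state is a dict: "clock": time; "qpos": joint angles; "joint_vel": joint speeds; "effort": joint torques, N m; "tool_pos": TCP position; "tool_rot": TCP orientation; "force": force on the tool from outside, world axes, zero at the start; "moment": the same for the moment, N m; "gripper_width": finger opening in m.
Only numpy, scipy, OpenCV 4.12 (cv2) and the standard library are available. Lean on these libraries where they do the work, as an engineer would, in place of code of your own. Each camera call takes 0.05 s, during which the arm holds its last target. There are 200 camera calls.

### The job

Make up the two water-test kits from the stock on the desk: the three-well tray gets the middle-sized of the three bottles, the timer and one sample cup; the two-well tray gets the smallest bottle and the other sample cup. Stand every item upright, right down in the well that is made for it (timer in the square well, cup in the smallest round well, bottle in the large round well). Leave the largest bottle, the vial and the pipette where they are, and tip nothing over.

Things in the scene. Friction and masses are not known exactly. Their poses are not given: they have to be found in the camera images.
- kit_three: Light grey tray, dark insert, 96 (x) x 244 (y) x 22 mm high, fixed. Origin: centre of underside; x away from robot, y along the row, z up. Wells at x 0: round bottle well y +78 mm, 68 mm wide, floor 6 mm above desk; square timer well y -6, 72 wide, sides along tray's, floor 12; round cup well y -84, 46 wide, floor 8. Top 8 mm of each well is a bevel, 4 mm wider all round. Lugs jut 10 mm at the ends.
- kit_two: Light grey tray, dark insert, two wells, 96 (x) x 150 (y) x 22 mm high, fixed. Origin: centre of underside; x away from robot, y along the row, z up. Wells at x 0: round bottle well y +34 mm, 58 mm wide, floor 6 mm above desk; round cup well y -36, 46 wide, floor 8. Top 8 mm of each well is a bevel, 4 mm wider all round. Lugs jut 10 mm at the ends.
- small_bottle_centre (a point): Smallest of the three reagent bottles: 48 mm across, 96 mm high with its screw cap, about 0.14 kg, stands upright; straight round body. The point is its centre, 48 mm above its underside; z up.
- medium_bottle_centre (a point): Middle-sized reagent bottle: 58 mm across, 109 mm high with its screw cap, about 0.09 kg, stands upright; straight round body. The point is its centre, 54.5 mm above its underside; z up.
- large_bottle_centre (a point): Largest reagent bottle: 66 mm across, 126 mm high, stands upright; it belongs to the stock and stays where it is. The point is its centre, 63 mm above its underside.
- timer_centre (a point): Bench timer: square white body 62 by 62 mm and 28 mm high, with a round dial knob 36 mm across on top, 43 mm high in all, about 0.09 kg. The point is its centre, 21.5 mm above its underside; its x and y axes are square to its sides, z up. Can be gripped across any two sides of the square body.
- cup_a_centre (a point): Open sample cup, tapered: 45 mm across the rim at the top, 32 mm across the foot, 38 mm high, about 0.012 kg, stands upright, rim up. The point is its centre, 19 mm above its underside; z up. The two cups are alike; either may go in either tray.
- cup_b_centre (a point): The other sample cup, the same as the first (45 mm rim, 32 mm foot, 38 mm high). The point is its centre, 19 mm above its underside; z up.
- vial_centre (a point): Slim vial with a screw cap, 32 mm across and 96 mm high, standing behind the stock on the right; to be left where it is. The point is its centre, 48 mm above its underside.
- pipette: Hand pipette lying flat at the back of the desk, 241 mm long (its y), 34 mm wide, 28 mm high; to be left where it is. Origin at the middle of its underside.

How it is judged:
By the outcome, as a careful person would: the job done as asked, in the order asked, and still so for the second after the job is handed in, with the robot touching nothing.
It also fails if it takes over 122 s, if anything falls off the work surface, if the arm or the gripper's body presses on something with over 40 N, if the wrist force passes 120 N, or if a joint passes its speed limit or range.

## Working session

There is one attempt and no reset: what is moved stays moved. The work goes in short steps, Python scripts to look and compute and a tool call to move; the robot and the scene stay as the last step left them, time stands still between calls to the robot, and variables do not carry over. Pictures are saved under pics/ and viewed, about 12 in all and at most 16, crops included, and the job is handed in when it is done.

Besides the shell and the picture viewer there is one more tool, called after "Emit:" as name(argument=value, ...) on one line, values as JSON. play_rows: Moves the arm, as the interface text tells. Its arguments: {"type":"object","properties":{"deltas":{"type":"array","items":{"type":"number"}},"hand":{"type":"number"},"newtons":{"type":"number"}},"required":["deltas"]}

```bash
mkdir -p pics; ls; python3 - <<'E'
from bench import *
import cv2,numpy as np
s=r.get_state();print(s['clock'],s['tool_pos'],s['tool_rot'],s['gripper_width'])
for c in ['scene','top']:
    im=read_camera(c);cv2.imwrite(f'pics/{c}0.png',im[...,::-1])
    for n in ['kit_three','kit_two','small_bottle_centre','medium_bottle_centre','large_bottle_centre','timer_centre','cup_a_centre','vial_centre','pipette']:
        print(c,n,[(np.round(d['centre'],3).tolist(),round(d['score'],2)) for d in tip_of(n,c)[:4]])
E
```

```text
pics
0.0 [0.24315193 0.60215132 0.23538731] [[-9.53631523e-04  3.74456031e-01  9.27244181e-01]
 [-1.89071940e-03  9.27242270e-01 -3.74457204e-01]
 [-9.99997758e-01 -2.11025275e-03 -1.76256177e-04]] 0.0949488306295622
scene kit_three [([0.546, 0.091, -0.001], 0.6)]
scene kit_two [([0.543, -0.196, 0.0], 0.77), ([0.731, -0.281, 0.049], 0.64)]
scene small_bottle_centre [([0.681, 0.198, 0.047], 0.78)]
scene medium_bottle_centre [([0.684, -0.0, 0.054], 0.6)]
scene large_bottle_centre [([0.569, -0.389, 0.065], 0.82)]
scene timer_centre [([0.683, 0.096, 0.021], 0.7)]
scene cup_a_centre [([0.689, -0.199, 0.022], 0.78), ([0.681, 0.098, 0.019], 0.74)]
scene vial_centre []
scene pipette [([0.761, -0.124, 0.002], 0.82)]
top kit_three [([0.546, 0.091, 0.002], 0.59)]
top kit_two [([0.55, -0.199, 0.0], 0.77), ([0.733, -0.279, 0.051], 0.7), ([0.684, -0.0, 0.056], 0.34)]
top small_bottle_centre []
top medium_bottle_centre [([0.683, -0.002, 0.057], 0.92)]
top large_bottle_centre [([0.569, -0.392, 0.058], 0.85)]
top timer_centre [([0.547, -0.198, -0.001], 0.61), ([0.684, 0.097, 0.022], 0.58), ([0.68, -0.106, 0.016], 0.44)]
top cup_a_centre [([0.686, -0.204, 0.021], 0.84)]
top vial_centre [([0.732, -0.278, 0.052], 0.83), ([0.682, 0.202, 0.048], 0.34)]
top pipette [([0.683, -0.106, 0.019], 0.75), ([0.764, -0.119, 0.003], 0.72)]
```

View pics/scene0.png

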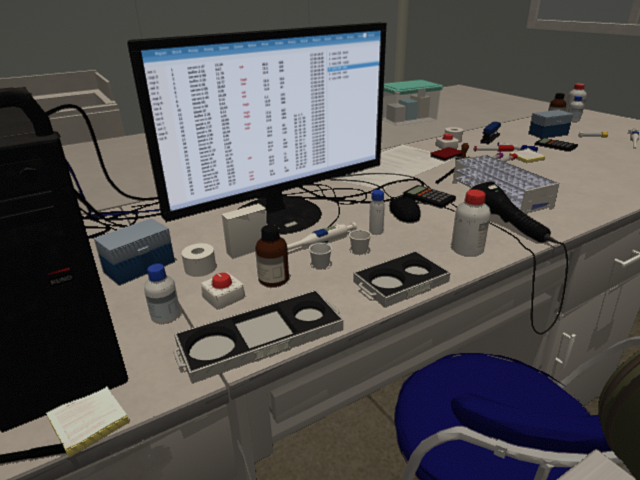

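View pics/top0.png

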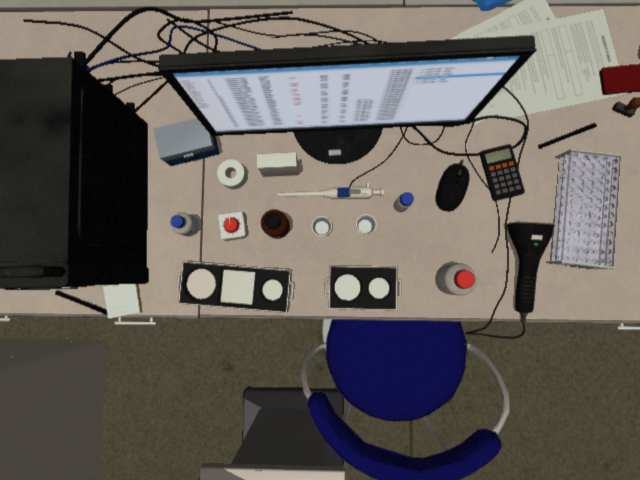

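The views agree with the network's positions: brown medium bottle at top px (276,223), timer (232,225), small bottle (181,224), cups (321,226) and (365,225), and the trays at (235,286) and (363,287). Next I measure tray and timer yaw from the masks.

```bash
cat > h.py <<'E'
from bench import *
import cv2,numpy as np
def ray(cam,uv,z,M=None):
    M=M or camera_model(cam);K=np.array(M['K']);T=np.array(M['camera_from_world'])
    uv=np.asarray(uv,float).reshape(-1,2)
    p=(uv-K[:2,2])/[K[0,0],K[1,1]]
    if cam=='wrist':
        t=np.linalg.norm(p,axis=1,keepdims=True);d=np.c_[p/np.maximum(t,1e-9)*np.sin(t),np.cos(t)]
    else: d=np.c_[p,np.ones(len(p))]
    d=d*[1,-1,-1]@T[:3,:3]; o=-T[:3,:3].T@T[:3,3]
    return (o+d*((z-o[2])/d[:,2])[:,None])[:,:2]
def rect(cam,label,z,i=0):
    m=masks_of(label,cam)
    out=[]
    for d in m:
        c=max(cv2.findContours(d['mask'].astype('u1'),0,1)[0],key=cv2.contourArea).reshape(-1,2)
        w=ray(cam,c,z);b=cv2.minAreaRect((w*1000).astype('f4'))
        out.append((np.round(b[0],1).tolist(),np.round(b[1],1).tolist(),round(b[2],1),round(d['score'],2)))
    return out
E
python3 - <<'E'
from h import *
print(camera_model('top'))
read_camera('top')
for n,z in [('kit_three',.022),('kit_two',.022),('timer_centre',.028),('cup_a_centre',.038),('medium_bottle_centre',.109),('small_bottle_centre',.096)]:print(n,rect('top',n,z))
E
```

```text
{'K': array([[479.85232146,   0.        , 310.48349676],
       [  0.        , 479.85232146, 235.74967968],
       [  0.        ,   0.        ,   1.        ]]), 'camera_from_world': array([[ 0.01200451, -0.9993375 , -0.03435781, -0.08676296],
       [ 0.99589302,  0.00886535,  0.09010268, -0.65785021],
       [-0.08973839, -0.03529834,  0.99533966, -1.03476436],
       [ 0.        ,  0.        ,  0.        ,  1.        ]])}
kit_three [([544.7, 86.2], [258.6, 97.6], 85.7, 0.98)]
kit_two [([546.5, -194.0], [162.5, 96.2], 89.6, 0.69)]
timer_centre [([680.6, 94.0], [62.0, 63.3], 9.3, 0.67)]
cup_a_centre [([685.4, -202.1], [43.4, 42.0], 45.1, 0.55)]
medium_bottle_centre [([675.7, -9.9], [64.6, 53.8], 45.8, 0.91)]
small_bottle_centre [([675.6, 182.6], [60.3, 44.8], 65.0, 0.86)]
```

Emit:
play_rows(deltas=[1.5, -6, 0, -10, 1.5, -6, 0, -10, 1.5, -6, 0, -10, 1.5, -6, 0, -10, 3, -5, 0, -10, 3, -5, 0, -10, 3, -5, 0, -8, 3, -5, 0, 0, 3, -5, 0, 0, 4, -3, 0, 0])

```text
clock: 2.6
tool_pos: [0.4941, 0.0805, 0.2372]
tool_rot: [[0.001, 1.0, -0.002], [0.0, -0.002, -1.0], [-1.0, 0.001, -0.0]]
force: [0.2, -0.1, 0.3]
gripper_width: 0.0949
```

```bash
python3 - <<'E'
from h import *
M=camera_model('wrist');im=read_camera('wrist');cv2.imwrite('pics/w1.png',im[...,::-1])
T=M['camera_from_world'];print(-T[:3,:3].T@T[:3,3],M['K'][0])
for n,z in [('kit_three',.022),('kit_two',.022),('timer_centre',.028)]:print(n,rect('wrist',n,z))
for n in ['kit_three','kit_two','small_bottle_centre','medium_bottle_centre','timer_centre','cup_a_centre','pipette']:
        print(n,[(np.round(d['centre'],3).tolist(),round(d['score'],2)) for d in tip_of(n,'wrist')[:4]])
E
```

```text
[0.49388663 0.16582548 0.3877332 ] [371.64829954   0.         323.19441424]
kit_three [([546.9, 89.6], [257.9, 98.3], 85.8, 0.83)]
kit_two [([546.8, -157.4], [56.5, 97.3], 87.7, 0.85)]
timer_centre [([675.9, 101.8], [69.8, 62.5], 6.1, 0.66)]
kit_three [([0.542, 0.09, -0.001], 0.8)]
kit_two [([0.548, -0.197, -0.003], 0.75)]
small_bottle_centre [([0.68, 0.202, 0.051], 0.83)]
medium_bottle_centre [([0.683, -0.0, 0.051], 0.86)]
timer_centre [([0.684, 0.096, 0.021], 0.57)]
cup_a_centre [([0.685, -0.202, 0.02], 0.55)]
pipette []
```

View pics/w1.png

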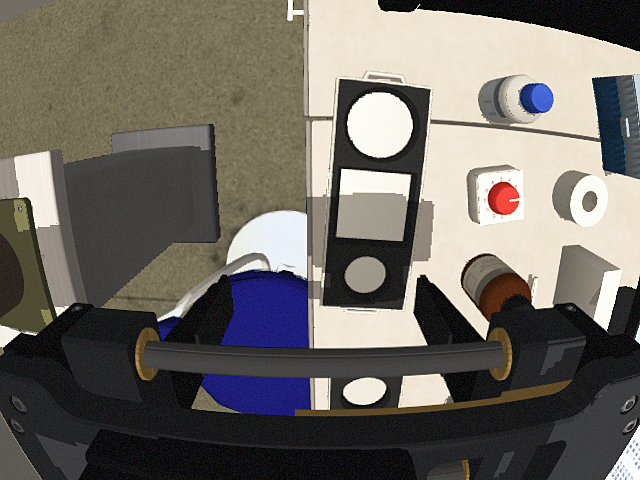

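The wrist view shows kit_three with wells at (380,124), (374,204), (364,274), the timer at (497,195) and the brown bottle at about (497,290), with the small bottle at (525,98). I project the wells.

```bash
python3 - <<'E'
from h import *
w=ray('wrist',[[380,124],[374,204],[364,274]],.016);print(w)
d=w[0]-w[2];print(np.degrees(np.arctan2(-d[0],d[1])),np.linalg.norm(d))
im=cv2.imread('pics/top0.png')
print(ray('top',[[202,283.5],[238,287],[273,290],[348,288],[379,288.5]],.016))
E
```

```text
[[0.54936418 0.17046272]
 [0.54532412 0.0886269 ]
 [0.53761319 0.01091847]]
-4.212428179495212 0.15997641282771063
[[ 0.55036143  0.16219744]
 [ 0.54359158  0.08096622]
 [ 0.53794178  0.00251078]
 [ 0.54446787 -0.1639092 ]
 [ 0.5442333  -0.23221298]]
```

Emit:
play_rows(deltas=[5, -2, 0, 0, 5, -2, 0, 0, 5, -2, 0, 0, 4, -2.15, 0, 0, 0, 0, 0, 0, 0, 0, 0, 0], hand=0.7, newtons=15)

```text
clock: 3.9
tool_pos: [0.6828, 0.0019, 0.2364]
tool_rot: [[-0.001, 1.0, 0.001], [0.0, 0.001, -1.0], [-1.0, -0.001, -0.0]]
force: [-0.0, -0.6, -0.2]
gripper_width: 0.0808
```

```bash
python3 - <<'E'
from h import *
print(r.get_state()['tool_pos'])
im=read_camera('wrist');cv2.imwrite('pics/w2.png',im[...,::-1])
for n in ['kit_three','kit_two','small_bottle_centre','medium_bottle_centre','timer_centre','cup_a_centre','pipette','vial_centre']:
        print(n,[(np.round(d['centre'],3).tolist(),round(d['score'],2)) for d in tip_of(n,'wrist')[:4]])
print(rect('wrist','timer_centre',.028))
E
```

```text
[0.68277125 0.00185252 0.2363655 ]
kit_three [([0.546, 0.086, 0.003], 0.65), ([0.763, -0.126, 0.001], 0.43)]
kit_two []
small_bottle_centre [([0.684, 0.201, 0.05], 0.9)]
medium_bottle_centre [([0.544, 0.086, 0.006], 0.17)]
timer_centre [([0.684, 0.096, 0.019], 0.88)]
cup_a_centre [([0.687, -0.201, 0.019], 0.62)]
pipette [([0.765, -0.127, -0.002], 0.68)]
vial_centre []
[([684.3, 97.1], [58.9, 59.1], 8.7, 0.61)]
```

View pics/w2.png

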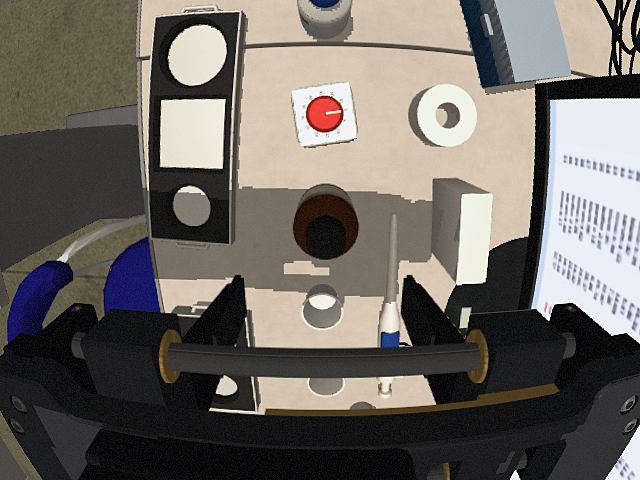

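The brown bottle's cap is at (326,237), the timer at (324,114), and the kit_three wells at (197,55), (192,133), (192,205); a white box stands behind at (462,230).

```bash
python3 - <<'E'
from h import *
print(ray('wrist',[[197,55],[192,133],[192,205]],.016))
print('cap',ray('wrist',[[326,237]],.109),'boxfront base',ray('wrist',[[434,240],[458,283]],0),ray('wrist',[[458,283]],.1))
E
```

```text
[[0.5554332  0.16444774]
 [0.5486702  0.08294507]
 [0.54367543 0.00675188]]
cap [[ 6.85477881e-01 -6.00747435e-05]] boxfront base [[ 0.80849059 -0.03767864]
 [ 0.84487994 -0.09187884]] [[ 0.80308194 -0.04577222]]
```

Emit:
play_rows(deltas=[0.2, -0.3, -4, 0, 0, 0, -4, 0, 0, 0, -4, 0, 0, 0, -3, 0, 0, 0, -1.6, 0, 0, 0, -0.8, 0, 0, 0, 0, 0])

```text
clock: 5.28
tool_pos: [0.6858, -0.0018, 0.0631]
tool_rot: [[0.001, 1.0, 0.0], [-0.0, 0.0, -1.0], [-1.0, 0.001, 0.0]]
force: [-0.6, 0.5, -0.6]
gripper_width: 0.0807
```

Emit:
play_rows(deltas=[0, 0, 0, 0, 0, 0, 0, 0, 0, 0, 0, 0, 0, 0, 0, 0, 0, 0, 0, 0, 0, 0, 0, 0], hand=-1, newtons=15)

```text
clock: 6.02
tool_pos: [0.6858, -0.0018, 0.0635]
tool_rot: [[0.001, 1.0, 0.0], [-0.0, 0.0, -1.0], [-1.0, 0.001, 0.0]]
force: [-1.7, 0.2, 4.9]
gripper_width: 0.0576
```

Emit:
play_rows(deltas=[0, 0, 2, 0, 0, 0, 4, 0, 0, 0, 4, 0, -4, 0, 0, 0, -5, 1.5, 0, 0, -4.4, 3.4, 0, 0, 0, 4, 0, 0, 0, 0, 0, 0, 0, 0, 0, 0])

```text
clock: 7.15
tool_pos: [0.5517, 0.087, 0.1632]
tool_rot: [[0.001, 1.0, 0.001], [-0.0, 0.001, -1.0], [-1.0, 0.001, 0.0]]
force: [0.6, -0.6, -0.5]
gripper_width: 0.058
```

```bash
python3 - <<'E'
from h import *
print(r.get_state()['tool_pos'])
im=read_camera('wrist');cv2.imwrite('pics/w3.png',im[...,::-1])
for n in ['kit_three','timer_centre','small_bottle_centre']:
        print(n,[(np.round(d['centre'],3).tolist(),round(d['score'],2)) for d in tip_of(n,'wrist')[:4]])
print(rect('wrist','kit_three',.022))
E
```

```text
[0.55172418 0.08698181 0.16323142]
kit_three [([0.547, 0.087, 0.003], 0.81)]
timer_centre [([0.684, 0.097, 0.02], 0.61)]
small_bottle_centre [([0.68, 0.201, 0.049], 0.57)]
[([548.7, 128.4], [181.7, 97.3], 86.2, 0.86)]
```

View pics/w3.png

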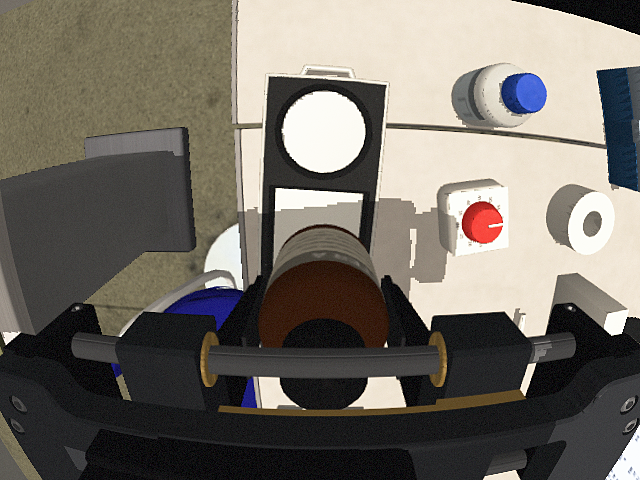

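The bottle is held upright. The bottle well is centred at (323,131).

```bash
python3 - <<'E'
from h import *
p=ray('wrist',[[323,131],[279,131],[367,131],[323,91],[323,173],[273,76],[388,82]],.014);print(p)
E
```

```text
[[0.55167855 0.16670609]
 [0.51658379 0.16716585]
 [0.58677733 0.16703585]
 [0.55173595 0.19897576]
 [0.55161673 0.13268083]
 [0.51219994 0.21204212]
 [0.6034059  0.20746493]]
```

Emit:
play_rows(deltas=[0, 4, 0, 0, 0, 4, 0, 0, 0, 0, -3, 0, 0, 0, -2.5, 0, 0, 0, -1.5, 0, 0, 0, -1, 0, 0, 0, -0.8, 0, 0, 0, -0.5, 0, 0, 0, 0, 0])

```text
clock: 8.52
tool_pos: [0.5517, 0.1672, 0.07]
tool_rot: [[0.001, 1.0, 0.0], [0.0, 0.0, -1.0], [-1.0, 0.001, -0.0]]
force: [-0.5, 0.2, -1.1]
gripper_width: 0.0576
```

Emit:
play_rows(deltas=[0, 0, 0, 0, 0, 0, 0, 0, 0, 0, 0, 0, 0, 0, 3, 0, 0, 0, 5, 0, 0, 0, 5, 0, 3.2, -1.7, 0, 9, 5, -2.7, 0, 0, 5, -2.65, 0, 0, 0, 0, 0, 0], hand=0.7)

```text
clock: 9.78
tool_pos: [0.6856, 0.0945, 0.1985]
tool_rot: [[-0.001, 0.988, 0.154], [-0.0, 0.154, -0.988], [-1.0, -0.001, 0.0]]
force: [-0.2, -0.0, -0.7]
gripper_width: 0.0809
```

```bash
python3 - <<'E'
from h import *
print(r.get_state()['tool_pos'])
im=read_camera('wrist');cv2.imwrite('pics/w4.png',im[...,::-1])
for n in ['timer_centre','small_bottle_centre','medium_bottle_centre']:
        print(n,[(np.round(d['centre'],3).tolist(),round(d['score'],2)) for d in tip_of(n,'wrist')[:4]])
print(rect('wrist','timer_centre',.028))
im=read_camera('top');
for n in ['timer_centre','medium_bottle_centre','kit_three']:
        print(n,[(np.round(d['centre'],3).tolist(),round(d['score'],2)) for d in tip_of(n,'top')[:4]])
E
```

```text
[0.68555886 0.09452488 0.19854069]
timer_centre [([0.684, 0.1, 0.021], 0.93)]
small_bottle_centre [([0.682, 0.202, 0.052], 0.72)]
medium_bottle_centre [([0.55, 0.169, 0.058], 0.65), ([0.681, 0.2, 0.052], 0.6)]
[([680.4, 102.9], [59.1, 62.8], 8.9, 0.9)]
timer_centre [([0.684, 0.096, 0.019], 0.95)]
medium_bottle_centre []
kit_three [([0.55, 0.09, 0.001], 0.82), ([0.569, -0.394, 0.059], 0.75)]
```

View pics/w4.png

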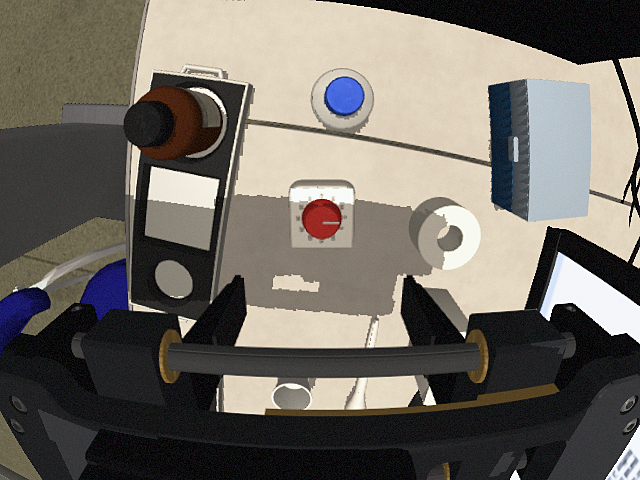

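Medium bottle stands in its well (around (190,120)); the timer at (321,215) is square with the image, so the jaw yaw is right.

```bash
python3 - <<'E'
from h import *
print(ray('wrist',[[321,219]],.043),ray('wrist',[[291,188],[353,188],[291,248],[353,248]],.028).mean(0))
E
```

```text
[[0.68039156 0.10254657]] [0.68175589 0.09921169]
```

Emit:
play_rows(deltas=[0, 0.2, -3, 0, 0, 0, -5, 0, 0, 0, -4, 0, 0, 0, -2.5, 0, 0, 0, -1.3, 0, 0, 0, -0.6, 0, 0, 0, 0, 0, 0, 0, 0, 0])

```text
clock: 11.22
tool_pos: [0.6844, 0.0988, 0.0372]
tool_rot: [[0.002, 0.988, 0.157], [0.0, 0.157, -0.988], [-1.0, 0.002, 0.0]]
force: [-0.8, -0.2, -0.4]
gripper_width: 0.081
```

Emit:
play_rows(deltas=[0, 0, 0, 0, 0, 0, 0, 0, 0, 0, 0, 0, 0, 0, 0, 0, 0, 0, 0, 0], hand=-1, newtons=15)

```text
clock: 11.85
tool_pos: [0.6835, 0.0987, 0.0359]
tool_rot: [[0.0, 0.988, 0.157], [-0.0, 0.157, -0.988], [-1.0, 0.0, 0.0]]
force: [-0.6, 0.3, 2.0]
gripper_width: 0.0583
```

Emit:
play_rows(deltas=[0, 0, 0.5, 0, 0, 0, 1, 0, 0, 0, 2, 0, 0, 0, 2, 0, 0, 0, 2, 0, 0, 0, 0, 0])

```text
clock: 12.6
tool_pos: [0.6853, 0.0989, 0.1144]
tool_rot: [[0.006, 0.988, 0.157], [0.0, 0.157, -0.988], [-1.0, 0.006, 0.001]]
force: [1.1, 0.7, -0.4]
gripper_width: 0.0581
```

```bash
python3 - <<'E'
from h import *
s=r.get_state();print(s['tool_pos'],s['gripper_width'],s['force'])
im=read_camera('wrist');a=im
b=read_camera('scene')
cv2.imwrite('pics/w5.png',np.hstack([a[100:420,140:500],cv2.resize(b[150:400,100:380],(358,320))])[...,::-1])
print([(np.round(d['centre'],3).tolist(),round(d['score'],2)) for d in tip_of('timer_centre','scene')[:4]])
E
```

```text
[0.68530122 0.09886101 0.11443203] 0.05813250271054198 [ 1.12232704  0.73234097 -0.37666157]
[]
```

View pics/w5.png

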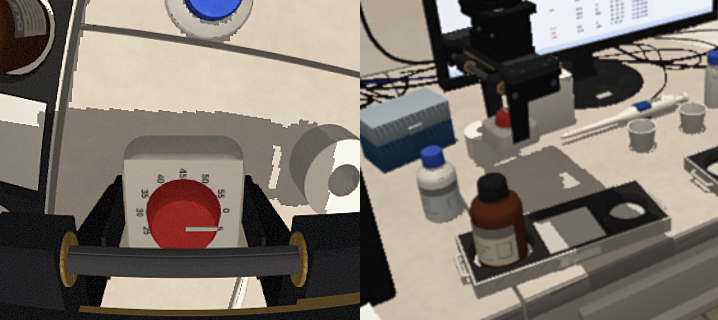

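Emit:
play_rows(deltas=[-4, -0.4, 0, -7, -5, -0.6, 0, -6.2, -4.85, -0.6, 0, 0, 0, 0, 0, 0, 0, 0, -2, 0, 0, 0, -1.5, 0, 0, 0, -1, 0, 0, 0, 0, 0, 0, 0, 0, 0])

```text
clock: 13.88
tool_pos: [0.5454, 0.0827, 0.0658]
tool_rot: [[0.0, 0.997, -0.073], [0.0, -0.073, -0.997], [-1.0, 0.0, -0.0]]
force: [-0.6, -0.6, -0.7]
gripper_width: 0.0579
```

```bash
python3 - <<'E'
from h import *
s=r.get_state();print(s['tool_pos'],s['gripper_width'],s['force'])
im=read_camera('wrist');a=im
b=read_camera('scene')
cv2.imwrite('pics/w6.png',np.hstack([cv2.resize(a[180:420,200:440],(400,400)),cv2.resize(b[250:400,150:350],(400,300))[:400] if 0 else cv2.copyMakeBorder(cv2.resize(b[250:400,150:350],(400,300)),0,100,0,0,0)])[...,::-1])
E
```

```text
[0.54543424 0.08274518 0.0658147 ] 0.05788362136711875 [-0.605342   -0.63412784 -0.69736435]
```

View pics/w6.png

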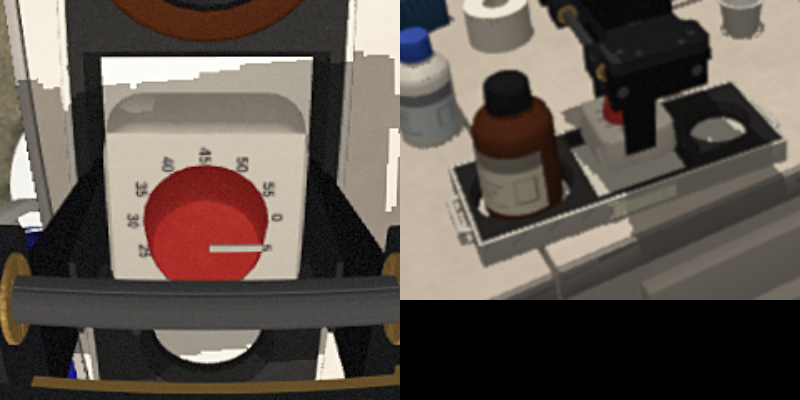

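The timer sits square over its well, centred to about 1–2 mm in x. Lowering.

Emit:
play_rows(deltas=[0.1, 0, -0.6, 0, 0, 0, -0.5, 0, 0, 0, -0.4, 0, 0, 0, -0.3, 0, 0, 0, 0, 0, 0, 0, 0, 0])

```text
clock: 14.72
tool_pos: [0.546, 0.0827, 0.0479]
tool_rot: [[0.0, 0.997, -0.073], [0.0, -0.073, -0.997], [-1.0, 0.0, -0.0]]
force: [-0.1, 0.7, 1.4]
gripper_width: 0.058
```

Emit:
play_rows(deltas=[0, 0, 0, 0, 0, 0, 0, 0, 0, 0, 0, 0, 0, 0, 2, 0, 0, 0, 5, 0, 0, 0, 5, 0, 1.7, -5, 3, 4.2, 5, -5, 0, 0, 4, -5, 0, 0, 3, -3.8, 0, 0, 0, 0, 0, 0, 0, 0, 0, 0], hand=0.7)

```text
clock: 16.23
tool_pos: [0.676, -0.0981, 0.1985]
tool_rot: [[0.0, 1.0, 0.0], [0.0, 0.0, -1.0], [-1.0, 0.0, -0.0]]
force: [-0.1, 0.8, -0.1]
gripper_width: 0.0808
```

Emit:
play_rows(deltas=[0, 0, 0, 0, 0, 0, 0, 0], hand=0.4)

```text
clock: 16.48
tool_pos: [0.6757, -0.0972, 0.1981]
tool_rot: [[0.0, 1.0, 0.001], [-0.0, 0.001, -1.0], [-1.0, 0.0, 0.0]]
force: [-0.3, 0.1, -0.9]
gripper_width: 0.0683
```

```bash
python3 - <<'E'
from h import *
print(r.get_state()['tool_pos'],r.get_state()['gripper_width'])
im=read_camera('wrist');cv2.imwrite('pics/w7.png',im[...,::-1])
for n in ['cup_a_centre','timer_centre','medium_bottle_centre','kit_three','kit_two','pipette']:
        print(n,[(np.round(d['centre'],3).tolist(),round(d['score'],2)) for d in tip_of(n,'wrist')[:4]])
print(rect('wrist','cup_a_centre',.038))
im=read_camera('top')
for n in ['cup_a_centre','timer_centre','medium_bottle_centre']:
        print(n,[(np.round(d['centre'],3).tolist(),round(d['score'],2)) for d in tip_of(n,'top')[:4]])
E
```

```text
[ 0.67574119 -0.0972341   0.1981217 ] 0.06829932112661938
cup_a_centre [([0.687, -0.199, 0.019], 0.7)]
timer_centre [([0.548, 0.08, 0.031], 0.85)]
medium_bottle_centre []
kit_three []
kit_two [([0.547, -0.195, -0.002], 0.84), ([0.682, -0.103, 0.016], 0.21)]
pipette [([0.764, -0.123, 0.001], 0.79)]
[([685.8, -197.1], [54.2, 41.1], 89.4, 0.88)]
cup_a_centre [([0.688, -0.204, 0.02], 0.72)]
timer_centre [([0.545, 0.08, 0.034], 0.88)]
medium_bottle_centre [([0.548, 0.166, 0.063], 0.76)]
```

View pics/w7.png

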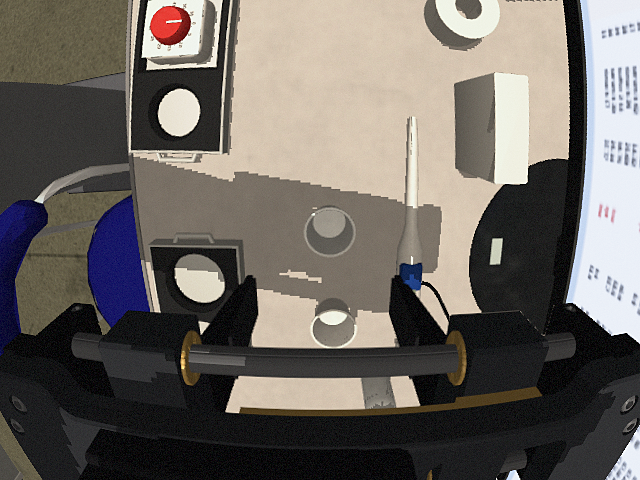

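The timer sits down in its well (173,28). The near cup's rim is at (330,231), the other at (333,325), the kit_three cup well at (179,111), and the kit_two bottle well at (200,278).

```bash
python3 - <<'E'
from h import *
print(ray('wrist',[[330,231],[333,325]],.038),ray('wrist',[[179,111],[200,278]],.014),ray('wrist',[[408,290],[404,240]],.014))
E
```

```text
[[ 0.68208323 -0.1041871 ]
 [ 0.68555361 -0.19847149]] [[ 0.54259883  0.00532927]
 [ 0.55071617 -0.16074078]] [[ 0.76191897 -0.17335573]
 [ 0.75370999 -0.12021361]]
```

Emit:
play_rows(deltas=[0.7, -0.8, 0, 0, 0, 0, -5, 0, 0, 0, -5, 0, 0, 0, -3, 0, 0, 0, -2, 0, 0, 0, -1, 0, 0, 0, 0, 0, 0, 0, 0, 0])

```text
clock: 18.08
tool_pos: [0.6844, -0.1066, 0.0394]
tool_rot: [[0.003, 1.0, 0.0], [-0.001, 0.0, -1.0], [-1.0, 0.003, 0.001]]
force: [-0.0, 0.4, 1.5]
gripper_width: 0.0662
```

Emit:
play_rows(deltas=[0, 0, 0, 0, 0, 0, 0, 0, 0, 0, 0, 0, 0, 0, 0, 0, 0, 0, 0, 0, 0, 0, 0, 0], hand=-1, newtons=4)

```text
clock: 18.82
tool_pos: [0.6834, -0.1063, 0.0381]
tool_rot: [[0.001, 1.0, 0.0], [-0.0, 0.0, -1.0], [-1.0, 0.001, 0.0]]
force: [0.0, 0.8, 3.8]
gripper_width: 0.0445
```

Emit:
play_rows(deltas=[0, 0, 1, 0, 0, 0, 3, 0, 0, 0, 4, 0, -3, 2, 0, 0, -4, 3, 0, 0, -4, 3.1, 0, 0, -3.3, 3, 0, 0, 0, 0, 0, 0, 0, 0, 0, 0, 0, 0, 0, 0])

```text
clock: 20.08
tool_pos: [0.5412, 0.004, 0.1181]
tool_rot: [[0.001, 1.0, -0.001], [-0.0, -0.001, -1.0], [-1.0, 0.001, 0.0]]
force: [0.3, -0.0, -1.1]
gripper_width: 0.0443
```

```bash
python3 - <<'E'
from h import *
s=r.get_state();print(s['tool_pos'],s['gripper_width'],s['force'])
a=read_camera('wrist');b=read_camera('scene')
cv2.imwrite('pics/w8.png',np.hstack([cv2.resize(a[100:420,160:480],(400,400)),cv2.resize(b[200:360,170:330],(400,400))])[...,::-1])
E
```

```text
[0.54124588 0.00397874 0.11812626] 0.04434651918909857 [ 0.26837076 -0.00958634 -1.14217029]
```

View pics/w8.png

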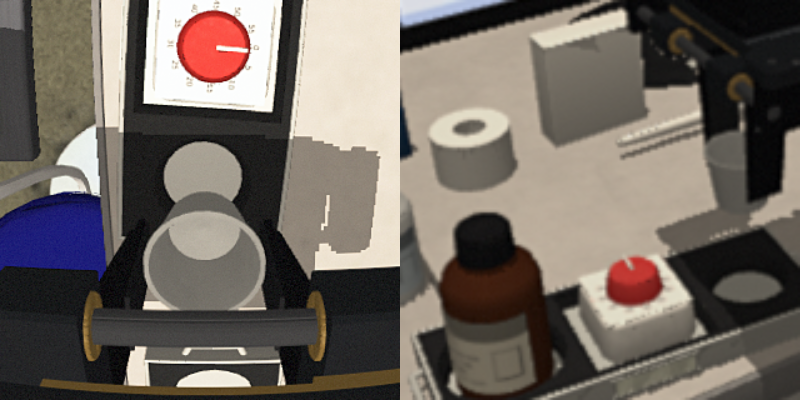

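The cup is upright in the fingers, rim at px (323,308), well at (322,240).

```bash
python3 - <<'E'
from h import *
print(ray('wrist',[[322.4,240]],.010),ray('wrist',[[323,308]],.118), r.get_state()['tool_pos'])
E
```

```text
[[0.54039941 0.00655117]] [[0.54075421 0.00857831]] [0.54096907 0.00401204 0.11780411]
```

Emit:
play_rows(deltas=[0, 0, -2.5, 0, 0, 0, -2, 0, 0, 0, -1, 0, 0, 0, -0.8, 0, 0, 0, -0.5, 0, 0, 0, -0.3, 0, 0, 0, 0, 0, 0, 0, 0, 0])

```text
clock: 21.18
tool_pos: [0.5405, 0.0047, 0.0471]
tool_rot: [[0.001, 1.0, 0.0], [-0.0, 0.0, -1.0], [-1.0, 0.001, 0.0]]
force: [0.4, 0.4, -0.0]
gripper_width: 0.044
```

Emit:
play_rows(deltas=[0, 0, 0, 0, 0, 0, 0, 0, 0, 0, 0, 0, 0, 0, 1, 0, 0, 0, 4, 0, 0, 0, 5, 0, 0, 0, 5, 0, 4, 2, 0, 0, 4, 4, 0, 0, 3, 4.5, 0, 0, 3, 4.5, 0, 0, 0, 4.5, 0, 0], hand=0.5)

```text
clock: 22.68
tool_pos: [0.6817, 0.2011, 0.1971]
tool_rot: [[0.001, 1.0, -0.0], [0.0, -0.0, -1.0], [-1.0, 0.001, -0.0]]
force: [-0.0, 0.3, 0.5]
gripper_width: 0.0715
```

Emit:
play_rows(deltas=[0, 0, 0, 0, 0, 0, 0, 0])

```text
clock: 22.92
tool_pos: [0.6801, 0.1994, 0.197]
tool_rot: [[0.0, 1.0, 0.0], [-0.0, 0.0, -1.0], [-1.0, 0.0, 0.0]]
force: [-1.0, -0.3, -0.2]
gripper_width: 0.0714
```

```bash
python3 - <<'E'
from h import *
print(r.get_state()['tool_pos'],r.get_state()['gripper_width'])
im=read_camera('wrist');cv2.imwrite('pics/w9.png',im[...,::-1])
for n in ['small_bottle_centre','timer_centre','medium_bottle_centre','cup_a_centre']:
        print(n,[(np.round(d['centre'],3).tolist(),round(d['score'],2)) for d in tip_of(n,'wrist')[:4]])
im=read_camera('top')
for n in ['cup_a_centre','timer_centre','medium_bottle_centre','kit_two']:
        print(n,[(np.round(d['centre'],3).tolist(),round(d['score'],2)) for d in tip_of(n,'top')[:4]])
E
```

```text
[0.68008655 0.19942011 0.19702488] 0.07139338557953345
small_bottle_centre [([0.682, 0.2, 0.052], 0.94)]
timer_centre [([0.547, 0.081, 0.034], 0.93)]
medium_bottle_centre [([0.548, 0.166, 0.06], 0.57)]
cup_a_centre []
cup_a_centre [([0.686, -0.204, 0.025], 0.88), ([0.568, -0.393, 0.059], 0.38)]
timer_centre [([0.548, 0.081, 0.032], 0.83)]
medium_bottle_centre [([0.55, -0.202, -0.002], 0.68), ([0.549, 0.17, 0.061], 0.65)]
kit_two [([0.547, -0.2, -0.002], 0.76)]
```

View pics/w9.png

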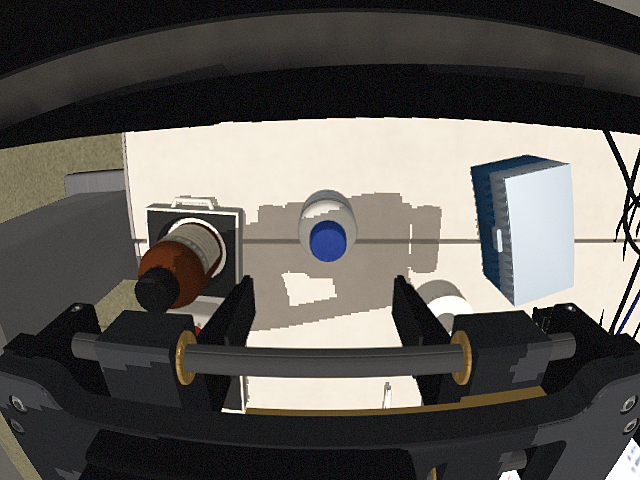

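The blue cap is at (327,241) directly below; the PC tower's side face fills the top of the picture, so I check its clearance before descending.

```bash
python3 - <<'E'
from h import *
print('tower base',ray('top',[[147,150],[147,280],[147,225]],0),ray('wrist',[[325,118],[200,122],[325,95],[325,20]],0), 'cap',ray('wrist',[[327,241]],.096))
T=camera_model('wrist')['camera_from_world'];print(-T[:3,:3].T@T[:3,3], T[:3,:3])
E
```

```text
tower base [[0.85928836 0.30624912]
 [0.55655425 0.29319367]
 [0.68279656 0.29863789]] [[0.68199965 0.29095901]
 [0.56298057 0.29137456]
 [0.68201466 0.31250794]
 [0.68209572 0.38519839]] cap [[0.68285562 0.20340204]]
[0.67997339 0.28470944 0.34725139] [[ 9.99998934e-01 -1.02478688e-03  1.04026516e-03]
 [ 1.28812367e-03  9.54609367e-01 -2.97857847e-01]
 [-6.87806055e-04  2.97858869e-01  9.54609669e-01]]
```

Emit:
play_rows(deltas=[0.2, -0.1, -2, 0, 0, 0, -3, 0, 0, 0, -3, 0, 0, 0, -3, 0, 0, 0, -2, 0, 0, 0, -1.2, 0, 0, 0, 0, 0, 0, 0, 0, 0])

```text
clock: 24.42
tool_pos: [0.6831, 0.1989, 0.0561]
tool_rot: [[0.002, 1.0, 0.0], [0.0, 0.0, -1.0], [-1.0, 0.002, -0.0]]
force: [-0.1, 0.3, -0.3]
gripper_width: 0.0714
```

Emit:
play_rows(deltas=[0, 0, 0, 0, 0, 0, 0, 0, 0, 0, 0, 0, 0, 0, 0, 0, 0, 0, 0, 0], hand=-1, newtons=18)

```text
clock: 25.05
tool_pos: [0.6825, 0.1988, 0.0552]
tool_rot: [[0.001, 1.0, 0.0], [0.0, 0.0, -1.0], [-1.0, 0.001, -0.0]]
force: [0.6, 0.1, 1.7]
gripper_width: 0.0482
```

Emit:
play_rows(deltas=[0, 0, 2, 0, 0, -0.5, 5, 0, 0, -4, 5, 0, 0, -5, 0, 0, 0, -5, 0, 0, -2, -5, 0, 0, -3, -5, 0, 0, -3, -5, 0, 0, -3, -5, 0, 0, -2.5, -5, 0, 0, 0, -4.9, 0, 0, 0, 0, 0, 0])

```text
clock: 26.55
tool_pos: [0.5465, -0.2473, 0.1745]
tool_rot: [[0.001, 1.0, -0.004], [-0.001, -0.004, -1.0], [-1.0, 0.001, 0.001]]
force: [0.6, 1.6, -1.8]
gripper_width: 0.0479
```

Emit:
play_rows(deltas=[0, 0, 0, 0, 0, 0, 0, 0])

```text
clock: 26.8
tool_pos: [0.5473, -0.2432, 0.1735]
tool_rot: [[-0.0, 1.0, 0.002], [0.0, 0.002, -1.0], [-1.0, -0.0, -0.0]]
force: [-0.3, -0.2, -1.9]
gripper_width: 0.048
```

```bash
python3 - <<'E'
from h import *
s=r.get_state();print(s['tool_pos'],s['gripper_width'],s['force'])
im=read_camera('wrist');cv2.imwrite('pics/w10.png',im[...,::-1])
for n in ['kit_two','cup_a_centre']:
        print(n,[(np.round(d['centre'],3).tolist(),round(d['score'],2)) for d in tip_of(n,'wrist')[:4]])
E
```

```text
[ 0.54725713 -0.2432254   0.17352933] 0.04798306770446738 [-0.27840806 -0.19003993 -1.92804711]
kit_two [([0.547, -0.197, -0.002], 0.77)]
cup_a_centre [([0.687, -0.199, 0.017], 0.84), ([0.763, -0.123, 0.001], 0.74)]
```

View pics/w10.png

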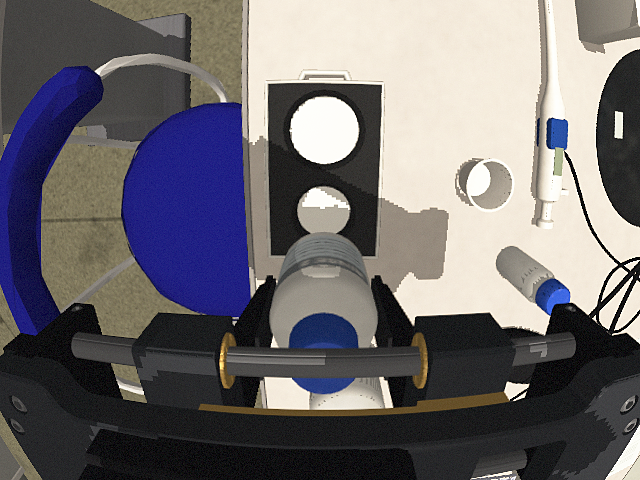

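The bottle is held. The kit_two bottle well is centred at (324,130) and the cup well at (324,211); the cup's rim is at (487,185).

```bash
python3 - <<'E'
from h import *
print(ray('wrist',[[324,130],[324,211]],.012),ray('wrist',[[487,185]],.038),r.get_state()['tool_pos'])
E
```

```text
[[ 0.54795196 -0.16236186]
 [ 0.54804941 -0.23169021]] [[ 0.68329243 -0.20173774]] [ 0.54732806 -0.24331522  0.17345192]
```

Emit:
play_rows(deltas=[0, 4, 0, 0, 0, 3.8, 0, 0, 0, 0, -3, 0, 0, 0, -3, 0, 0, 0, -2, 0, 0, 0, -1.2, 0, 0, 0, -0.8, 0, 0, 0, -0.6, 0, 0, 0, -0.3, 0, 0, 0, 0, 0, 0, 0, 0, 0])

```text
clock: 28.32
tool_pos: [0.5475, -0.1665, 0.0649]
tool_rot: [[0.001, 1.0, 0.0], [-0.0, 0.0, -1.0], [-1.0, 0.001, 0.0]]
force: [0.9, -0.4, -2.6]
gripper_width: 0.0476
```

Emit:
play_rows(deltas=[0, 0.1, -0.2, 0, 0, 0, -0.15, 0, 0, 0, 0, 0, 0, 0, 0, 0])

```text
clock: 28.82
tool_pos: [0.5473, -0.1653, 0.0612]
tool_rot: [[0.0, 1.0, 0.0], [-0.0, 0.0, -1.0], [-1.0, 0.0, 0.0]]
force: [-0.8, -0.5, 0.6]
gripper_width: 0.0479
```

Emit:
play_rows(deltas=[0, 0, 0, 0, 0, 0, 0, 0, 0, 0, 0, 0, 0, 0, 2, 0, 0, 0, 4, 0, 0, 0, 5, 0, 0, 0, 3, 0, 4, -0.6, 0, 0, 5, -1.5, 0, 0, 4.7, -1.5, 0, 0, 0, 0, 0, 0, 0, 0, 0, 0], hand=0.4)

```text
clock: 30.32
tool_pos: [0.6837, -0.2012, 0.2016]
tool_rot: [[-0.0, 1.0, 0.0], [0.0, 0.0, -1.0], [-1.0, -0.0, -0.0]]
force: [-0.4, 0.1, 0.4]
gripper_width: 0.0667
```

```bash
python3 - <<'E'
from h import *
print(r.get_state()['tool_pos'],r.get_state()['gripper_width'])
im=read_camera('wrist');cv2.imwrite('pics/w11.png',im[...,::-1])
for n in ['small_bottle_centre','cup_a_centre','kit_two','vial_centre']:
        print(n,[(np.round(d['centre'],3).tolist(),round(d['score'],2)) for d in tip_of(n,'wrist')[:4]])
im=read_camera('top')
for n in ['cup_a_centre','small_bottle_centre','vial_centre']:
        print(n,[(np.round(d['centre'],3).tolist(),round(d['score'],2)) for d in tip_of(n,'top')[:4]])
E
```

```text
[ 0.68374008 -0.20119306  0.20164501] 0.06673274159679292
small_bottle_centre [([0.545, -0.165, 0.057], 0.56), ([0.737, -0.282, 0.044], 0.26)]
cup_a_centre [([0.684, -0.2, 0.018], 0.91)]
kit_two [([0.548, -0.194, -0.0], 0.97)]
vial_centre [([0.738, -0.281, 0.045], 0.91)]
cup_a_centre [([0.541, 0.006, 0.026], 0.7), ([0.686, -0.206, 0.023], 0.49)]
small_bottle_centre []
vial_centre []
```

View pics/w11.png

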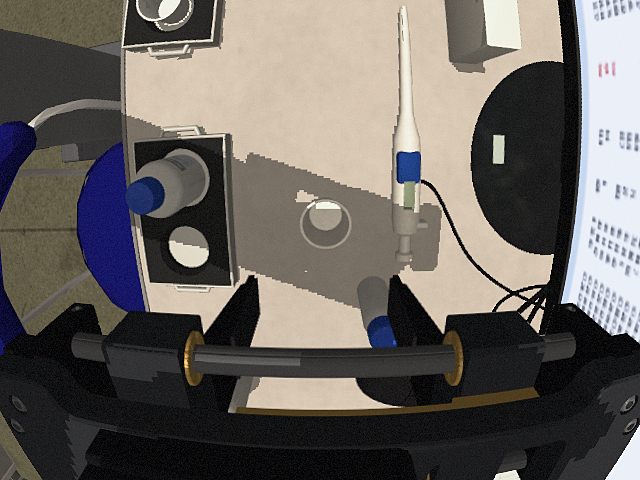

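The small bottle stands in its well (185,180). The cup (325,224) is directly below, clear of the vial (375,310) and the pipette.

Emit:
play_rows(deltas=[0, 0, -3, 0, 0, 0, -4, 0, 0, 0, -4, 0, 0, 0, -3, 0, 0, 0, -1.5, 0, 0, 0, -0.8, 0, 0, 0, 0, 0, 0, 0, 0, 0])

```text
clock: 31.78
tool_pos: [0.6852, -0.2017, 0.0397]
tool_rot: [[0.003, 1.0, 0.0], [-0.001, 0.0, -1.0], [-1.0, 0.003, 0.001]]
force: [0.0, 0.4, 0.5]
gripper_width: 0.0665
```

Emit:
play_rows(deltas=[0, 0, 0, 0, 0, 0, 0, 0, 0, 0, 0, 0, 0, 0, 0, 0, 0, 0, 0, 0, 0, 0, 0, 0], hand=-1, newtons=4)

```text
clock: 32.52
tool_pos: [0.6843, -0.2014, 0.0383]
tool_rot: [[0.0, 1.0, 0.0], [-0.0, 0.0, -1.0], [-1.0, 0.0, 0.0]]
force: [-0.9, -0.2, 3.1]
gripper_width: 0.044
```

Emit:
play_rows(deltas=[0, 0, 1, 0, 0, 0, 3, 0, 0, 0, 4, 0, 0, 0, 4, 0, -3, -0.5, 0, 0, -4, -1, 0, 0, -4, -1, 0, 0, -2.6, -0.7, 0, 0, 0, 0, 0, 0, 0, 0, 0, 0, 0, 0, 0, 0])

```text
clock: 33.9
tool_pos: [0.5491, -0.2332, 0.1582]
tool_rot: [[0.001, 1.0, 0.001], [-0.0, 0.001, -1.0], [-1.0, 0.001, 0.0]]
force: [-0.2, 0.2, -0.5]
gripper_width: 0.0437
```

```bash
python3 - <<'E'
from h import *
s=r.get_state();print(s['tool_pos'],s['gripper_width'],s['force'])
a=read_camera('wrist');b=read_camera('scene')
cv2.imwrite('pics/w12.png',np.hstack([cv2.resize(a[100:420,160:480],(400,400)),cv2.resize(b[180:340,320:480],(400,400))])[...,::-1])
E
```

```text
[ 0.54906079 -0.23315851  0.15817807] 0.0437290416044648 [-0.22048092  0.15502336 -0.48089371]
```

View pics/w12.png

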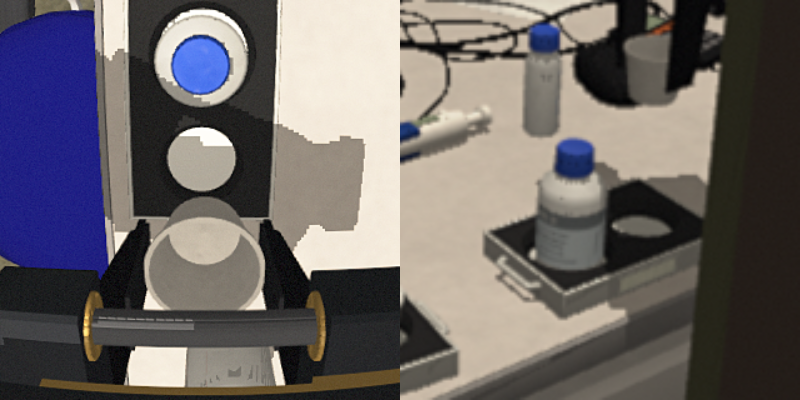

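```bash
python3 - <<'E'
from h import *
print(ray('wrist',[[320.8,226.4]],.010),ray('wrist',[[324,312]],.158), r.get_state()['tool_pos'])
E
```

```text
[[ 0.54688085 -0.23148491]] [[ 0.54909277 -0.23068584]] [ 0.54886912 -0.23311193  0.157923  ]
```

The cup is upright and over its well within about 2 mm. Lowering 11.1 cm with a 1–2 mm shift.

Emit:
play_rows(deltas=[-0.1, 0, -4, 0, 0, 0, -3, 0, 0, 0, -1.5, 0, 0, 0, -1, 0, 0, 0, -0.8, 0, 0, 0, -0.5, 0, 0, 0, -0.3, 0, 0, 0, 0, 0, 0, 0, 0, 0])

```text
clock: 35.12
tool_pos: [0.5474, -0.2335, 0.0474]
tool_rot: [[0.001, 1.0, 0.0], [-0.0, 0.0, -1.0], [-1.0, 0.001, 0.0]]
force: [-0.1, -0.2, 0.0]
gripper_width: 0.044
```

Emit:
play_rows(deltas=[0, 0, 0, 0, 0, 0, 0, 0, 0, 0, 0, 0, 0, 0, 1, 0, 0, 0, 4, 0, 0, 0, 5, 0, 0, 0, 5, 0, -3, 3, 3, 0, -3, 3, 0, 0, 0, 0, 0, 0], hand=0.5)

```text
clock: 36.38
tool_pos: [0.4861, -0.1721, 0.2281]
tool_rot: [[0.002, 1.0, 0.002], [-0.001, 0.002, -1.0], [-1.0, 0.002, 0.001]]
force: [0.9, -0.1, -0.3]
gripper_width: 0.0712
```

Emit:
play_rows(deltas=[-3, 4, 1, 0, -3, 4, 0, 0, 0, 4, 0, 0, 0, 0, 0, 0, 0, 0, 0, 0])

```text
clock: 37.0
tool_pos: [0.4277, -0.0539, 0.2373]
tool_rot: [[0.0, 1.0, 0.0], [-0.001, 0.0, -1.0], [-1.0, 0.0, 0.001]]
force: [0.1, -0.0, -0.7]
gripper_width: 0.0716
```

```bash
python3 - <<'E'
from h import *
print(r.get_state()['tool_pos'],r.get_state()['clock'])
a=read_camera('scene');b=read_camera('top')
cv2.imwrite('pics/f.png',np.hstack([cv2.resize(a[180:380,130:460],(495,300)),cv2.resize(b[180:330,170:500],(1,300))])[:, :495][...,::-1])
A=cv2.resize(a[180:380,130:480],(700,400));B=cv2.resize(b[240:320,160:440],(700,200),interpolation=2)
cv2.imwrite('pics/f.png',np.vstack([A,B])[...,::-1])
for c in ['scene','top']:
  for n in ['medium_bottle_centre','timer_centre','cup_a_centre','small_bottle_centre','large_bottle_centre','vial_centre','pipette']:
        print(c,n,[(np.round(d['centre'],3).tolist(),round(d['score'],2)) for d in tip_of(n,c)[:3]])
E
```

```text
[ 0.42765355 -0.0538816   0.23725928] 37.0
scene medium_bottle_centre [([0.551, 0.166, 0.059], 0.72)]
scene timer_centre [([0.543, 0.083, 0.033], 0.76)]
scene cup_a_centre [([0.548, -0.23, 0.031], 0.77), ([0.564, -0.391, 0.065], 0.48)]
scene small_bottle_centre [([0.546, -0.165, 0.056], 0.57)]
scene large_bottle_centre [([0.566, -0.389, 0.066], 0.65), ([0.538, 0.009, 0.026], 0.24)]
scene vial_centre [([0.735, -0.28, 0.046], 0.79)]
scene pipette [([0.759, -0.127, 0.0], 0.69)]
top medium_bottle_centre [([0.554, 0.164, 0.064], 0.74)]
top timer_centre [([0.548, -0.239, 0.029], 0.24)]
top cup_a_centre []
top small_bottle_centre [([0.549, -0.164, 0.053], 0.93)]
top large_bottle_centre [([0.571, -0.394, 0.057], 0.62)]
top vial_centre [([0.733, -0.281, 0.048], 0.84)]
top pipette [([0.761, -0.123, 0.0], 0.69)]
```

View pics/f.png

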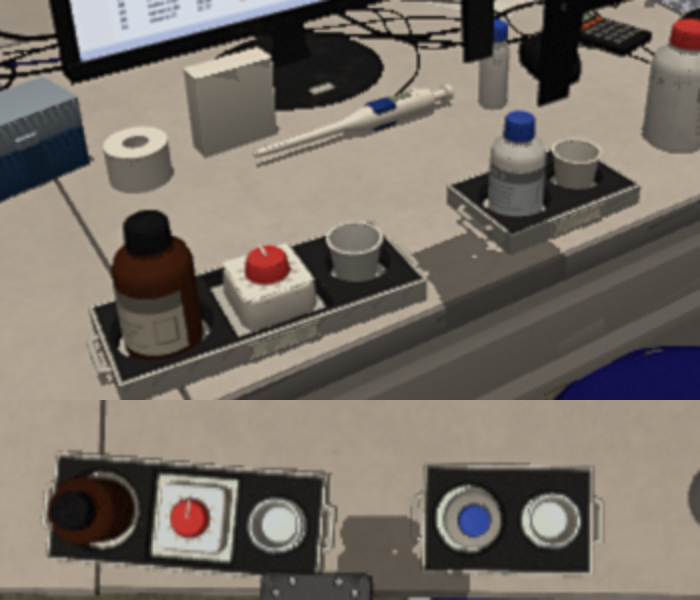

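All five items stand upright in their wells, with the vial, pipette and large bottle where they were. Handing in.

```bash
python3 -c "
from bench import *
print(sign_off())"
```

```text
the job is handed in; nothing more can be done
None
```

Both kits are made up and handed in at about 37 s of the 122 s allowed. The three-well tray holds the medium bottle, the timer and one cup. The two-well tray holds the small bottle and the other cup.

**Final checks:** In the last scene and top pictures every item is upright in its well, the large bottle, vial and pipette have not moved, and the gripper is open and clear. The heights the network reported fit items resting on the well floors to within its roughly 4 mm error. The second cup is the furthest out, at 31 mm against an expected 27 mm. The highest force reading at the end of any move was about 5 N.

**Disagreements:**
- The gripper read about 58 mm across the timer instead of 62 mm, but it held the timer level and placed it square.
- In the last top picture the network missed both cups and gave one low-score false timer detection. I judged those three items by eye in that picture, where they sit in their wells.

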